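# Nest the jar caddy down into its crate

### The job

Pack up the remedy stall: lift the white caddy by its hand bar, turn it the way round in which its side lugs drop into the crate's slots (the other way it only stacks on the ledges), and feel for the slots. Press it gently down past the sprung catches until it sits fully home on the crate floor, let go, and leave the tubs, bottle and jar where they stand.

Things in the scene. Friction and masses are not known exactly. Their poses are not given: they have to be found in the camera images.
- caddy_bar (a point): Centre of the hand bar of the loose white plastic caddy (0.26 to 0.42 kg). Axes: x along the bar and the caddy's length, z up. Bar 190 mm long (x), 16 thick (y), 18 high, centre 101 mm above the caddy's underside, 88 mm free below it: pinch it from above across y. Tray 190 x 118 mm (x, y), 52 high; flanges at both ends reach x = +-104 mm, 46 to 52 mm above the underside.
- caddy_lugs (a point): Point on the caddy's underside, 40 mm towards its +x from the middle, midway between one pair of lugs; axes as caddy_bar. Four lugs stand out from the long sides to y = +-71 mm, each 20 mm wide (x), 40 mm high from the underside, lower edges rounded 3 mm: one pair at 40 mm on the +x side of the caddy's middle, the other 75 mm on the -x side. Not symmetric, so the way round matters.
- crate: Grey plastic open crate fixed to the table, 288 x 162 mm outside (x, y), 86 mm high, walls and floor 5 mm. Origin: centre of its underside; x along its length, z up. A slotted frame inside carries ledges and catches. With caddy x along crate x the caddy nests; half a turn away its lugs rest on the ledges and it only stacks, bar centre 177 mm above the table.
- crate_ledges (a point): Crate centre at ledge-top height (76 mm up), axes as crate. Ledges along both long walls, inner edges y = +-62 mm, cut to the floor by 24 mm wide slots at x = +40 and -75 mm of the slotted frame. The frame is fitted off by up to 16 mm either way along crate x, another amount each time, NOT shown by this pose: lower lightly onto the ledges and feel along x until the lugs drop.
- crate_home (a point): Where the centre of the hand bar is when the caddy is fully home on the crate floor: 106 mm above the table, axes as crate (along x it ends up off by the frame's offset). Steel spring catches at the frame's ends start to resist 17 mm above home and snap over the end flanges 4 mm above home; passing them takes about 8 to 16 N, more than the caddy's weight. A force over 60 N on the crate, even a knock, is too rough: touch down slowly, under 15 mm/s.
- tub_a: Bystander: small lidded tub, 66 mm across, 38 mm high, beside the crate's far end; origin under its centre.
- tub_b: Bystander: small lidded tub, 70 mm across, 40 mm high, just past the caddy's far end; origin under its centre.
- bottle: Bystander: amber bottle, 36 mm across, 85 mm high, near the caddy's end towards the robot; origin under its centre.
- jar: Bystander: squat jar, 52 mm across, 55 mm high, near the crate's end towards the robot; origin under its centre.
Mind the look-alikes: they are no part of the job. Leave any blue look-alike of the part that bears caddy_bar alone.

How it is judged:
On the way, in this order (a step that is already met when the one before it is completed fails the run):
1. the caddy is lifted off the table (height (world z) of caddy_bar above 0.15 m), for 0.1 s.
2. the caddy's lugs have dropped into the crate's slots (z of caddy_bar in the frame of crate below 0.165 m and horizontal distance between caddy_bar and crate below 0.03 m), for 0.1 s.
At the end, for the whole second after the job is handed in: The caddy is nested in the crate, upright and at rest and let go: bar centre within 22 mm of the crate's centre lengthways and 6 mm across, lengths aligned within 0.06 rad, tilt under 0.04 rad, and no more than 3 mm above fully home (bar centre 106 mm above the table) (x of caddy_bar in the frame of crate between -0.022 and 0.022 m and y of caddy_bar in the frame of crate between -0.006 and 0.006 m and z of caddy_bar in the frame of crate between 0.102 and 0.109 m and angle between the x axis of caddy_bar and the x axis of crate, either way round below 0.06 rad and angle between caddy_bar's own z axis and vertical below 0.04 rad and linear speed of caddy below 0.02 m/s and contact force between the fingers and caddy below 0.1 N); the robot touches nothing.
It fails at once if the caddy is forced against the crate with more than 60 N (contact force between caddy and crate above 60 N).
It fails at once if the tub a is displaced by more than 30 mm (distance of tub_a from where it was at the start of the episode above 0.03 m).
It fails at once if the tub b is displaced by more than 30 mm (distance of tub_b from where it was at the start of the episode above 0.03 m).
It fails at once if the bottle is displaced by more than 30 mm (distance of bottle from where it was at the start of the episode above 0.03 m).
It fails at once if the jar is displaced by more than 30 mm (distance of jar from where it was at the start of the episode above 0.03 m).
It also fails if it takes over 67 s, if anything falls off the work surface, if the arm or the gripper's body presses on something with over 40 N, if the wrist force passes 120 N, or if a joint passes its speed limit or range.

### The arm

A 7-joint arm with a two-finger parallel gripper is mounted at the origin on the work surface. World frame = base frame: x ahead of the robot, y to its left, z up, the work surface at z = 0. Lengths are in m, angles in rad, forces in N, time in s.
With the tool pointing down it reaches from about 0.4 to 0.875 m from the base axis. Payload 19.3 kg.
Tool frame: the origin (TCP) lies midway between the tips of the shut fingers; the grasp point (between the pads) lies 19 mm behind it; z points along the fingers, y is the line along which they close (so a half turn about z gives the same grasp; the last joint's range is limited). The gripper opens to 85 mm and grips with 20 to 120 N. Pads are 22 mm wide; open, the fingers measure 114 mm over their backs; the gripper's body (76 mm by 85 mm) begins 54 mm behind the grasp point. The pads swing forward as they close: fully open they stand 13 mm farther back than shut.
Start: joints at [-1.218, 0.521, -0.036, 1.599, 0.021, 1.021, -0.113], TCP at [0.256, 0.57, 0.231] pointing down, gripper open.
Joint ranges: [-2.91, 2.91], [-0.3, 2.13], [-1.5, 1.42], [0.17, 2.43], [-1.26, 4.41], [0.16, 1.93], [-2.52, 2.52]. Speed limits (rad/s): [1.89, 1.89, 2.39, 2.39, 3.01, 3.01, 3.01].

### API

Orientations are given as [roll, pitch, yaw] about the fixed x, y, z axes, in that order (R = Rz(yaw) Ry(pitch) Rx(roll)).
In Python, from station import status, cams, job gives the robot as it stands.
- The arm moves only by the shell command python3 -m inch 'ROWS' [FORCE]. ROWS is text: rows parted by semicolons, each of 7 numbers parted by spaces: the shift along the tool's x, y, z in units of 20 cm (1.0 is 20 cm), then the turn, a rotation vector about the tool's x, y, z in units of 0.08 rad (1.0 is 0.08 rad), then the gripper's target within -1 to 1 (fully open at 1, half-way at 0, shut at -1). A call has 1 to 10 rows; each row shifts and turns the commanded pose from where the row before left it, along the tool's axes as they then stand; what a row does not reach is not made up. A row lasts 1/10 s, in which the tool goes at most 50 mm and 8.59 degrees, less where a joint would pass 70% of its speed; a pose out of reach is approached as far as the arm can. A call with a number of a shift or a turn outside -1 to 1 is refused whole. A call with a gripper value outside its range is refused whole. The fingers move at their own pace and stop on an object; FORCE is the grip in N (left out, the last holds). Time passes only in rows, so rows that do not move let the fingers close. It gives the time, the measured TCP pose, the force, the opening and the grip force at its end, in the units of the state.
- status.sense(): the state, without advancing time (a new reading comes with each control period).
- cams.get_image(name): name is "scene" or "top"; returns a dict with "color" (384x512x3 uint8, red, green, blue), "fovy" (degrees; the focal length in pixels is half the picture's height over the tangent of half this angle, whatever the lens; pixels are square), "cx", "cy" (the principal point, pixels), "origin" and "attitude" of the camera in the world. Camera axes: x right, y down, z forward; pixel columns grow to the right and rows downward; lengths in m; the calibration is good to about 2 mm. A picture is of the moment at which its call begins. There is no depth.
- job.hand_in(): hands the job in; it is judged then, once.
The state is a dict: "time": time; "qpos": joint angles; "dq": joint speeds; "effort": joint torques, N m; "eef_pos": TCP position; "ee_rot": TCP orientation; "ft_force": force on the tool from outside, world axes, zero at the start; "moment": the same for the moment, N m; "opening": finger opening in m; "grasp_force": force on a finger pad.
Only numpy, scipy, OpenCV 4.12 (cv2) and the standard library are available. Lean on these libraries where they do the work, as an engineer would, in place of code of your own. Each camera call takes 0.05 s, during which the arm holds its last target. There are 200 camera calls.

## Working session

There is one attempt and no reset: what is moved stays moved. The work goes in short steps, Python scripts to look and compute and a shell command to move; the robot and the scene stay as the last step left them, time stands still between calls to the robot, and variables do not carry over. Pictures are saved under pics/ and viewed, at most 10 in all, crops included, and the job is handed in when it is done.

```bash
ls; mkdir -p pics; python3 - <<'E'
from station import status,cams
import cv2
s=status.sense();print(s)
for n in("scene","top"):
    i=cams.get_image(n);cv2.imwrite(f"pics/{n}0.png",i["color"][...,::-1]);print(n,{k:v for k,v in i.items() if k!="color"})
E
```

```text
pics
{'time': 0.0, 'qpos': array([-1.21818657,  0.52199287, -0.03633014,  1.59998977,  0.02122339,
        1.02110172, -0.11280041]), 'dq': array([ 2.08503790e-04, -1.91923088e-05,  1.74293319e-03,  1.20182292e-03,
       -1.86101010e-03, -2.52184791e-03, -2.02000259e-03]), 'effort': array([ 1.59777846e-03, -9.27094173e+01,  1.98003821e+00, -3.69936776e+01,
        1.77595048e-02,  7.87111087e-03, -9.80765071e-05]), 'eef_pos': array([0.25635548, 0.56964546, 0.23074541]), 'ee_rot': array([-3.14049089e+00,  9.73087597e-05,  2.71878685e+00]), 'ft_force': array([ 0.16926758,  0.17411681, -0.03758386]), 'moment': array([ 0.04058415,  0.06076368, -0.03354448]), 'grasp_force': 0.0, 'opening': 0.08524903524002501}
scene {'fovy': 46.99863252485183, 'cx': 251.4870494465156, 'cy': 194.63573084157838, 'origin': array([1.19389116, 0.60395435, 0.66205984]), 'attitude': array([-2.12826425, -0.00608778,  2.39733097])}
top {'fovy': 54.08298169003053, 'cx': 242.38983870525703, 'cy': 189.2676284945979, 'origin': array([ 0.37880968, -0.05844295,  0.94274443]), 'attitude': array([-2.95726516,  0.01767437, -1.54725272])}
```

View pics/scene0.png

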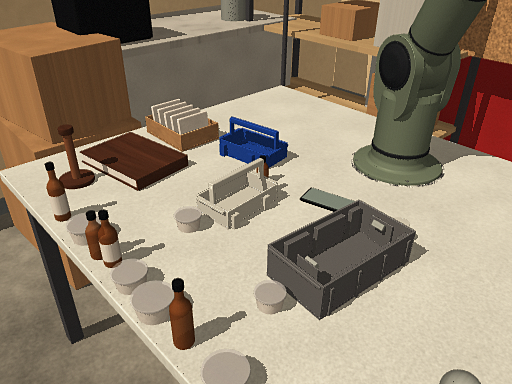

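View pics/top0.png

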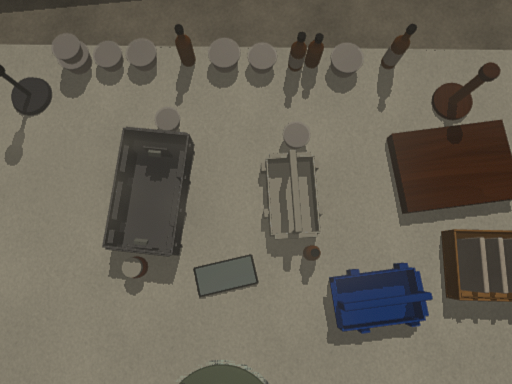

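The scene view shows the white caddy at (240,190), the blue look-alike at (253,142) and the grey crate at (340,255). In the top view they are at (292,197), (378,300) and (150,192). The white caddy fits the description: the blue one is the excluded look-alike. I'll confirm this and find the lugs in one enlarged crop.

```bash
python3 - <<'E'
import cv2,numpy as np
t=cv2.imread("pics/top0.png");s=cv2.imread("pics/scene0.png")
a=cv2.resize(t[110:270,90:210],None,fx=3.3,fy=3.3,interpolation=cv2.INTER_CUBIC)
b=cv2.resize(t[115:265,245:345],None,fx=3.52,fy=3.52,interpolation=cv2.INTER_CUBIC)
b=cv2.convertScaleAbs(b,alpha=1.3)
a=cv2.convertScaleAbs(a,alpha=1.6)
a=a[:528];b=b[:528];print(a.shape,b.shape)
cv2.imwrite("pics/c1.png",np.hstack([a,b]))
E
```

```text
(528, 396, 3) (528, 352, 3)
```

View pics/c1.png

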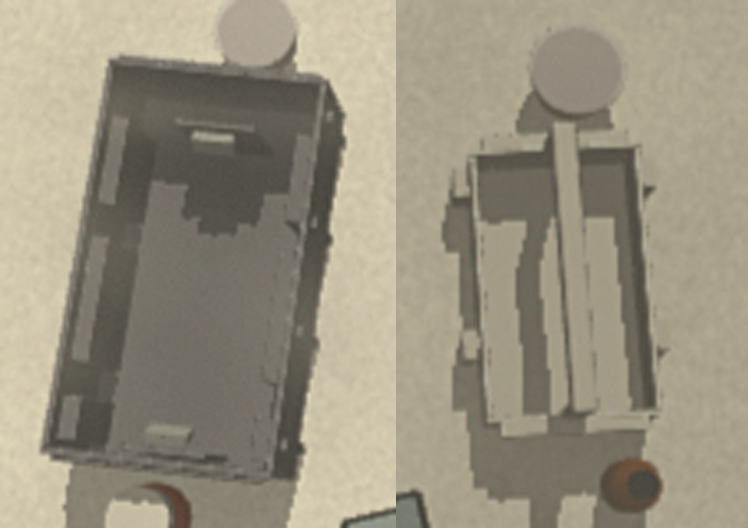

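In the crop (left half crate, right half white caddy), the caddy's lugs are at crop rows 183 and 345, with the tray mid-row at 285. So the 75 mm pair is at the far end, and caddy +x points to the robot. The crate's ledge gaps are at rows ~220 and ~380, so crate +x points away from the robot. A half turn is needed.

```bash
cat > h.py <<'E'
import numpy as np
from scipy.spatial.transform import Rotation as R
def cast(i,uv,z):
    f=384/2/np.tan(np.radians(i["fovy"])/2)
    uv=np.atleast_2d(uv).astype(float)
    d=np.c_[(uv[:,0]-i["cx"])/f,(uv[:,1]-i["cy"])/f,np.ones(len(uv))]
    d=R.from_euler("xyz",i["attitude"]).apply(d)
    return i["origin"]+d*((z-i["origin"][2])/d[:,2])[:,None]
T=dict(fovy=54.08298169003053,cx=242.38983870525703,cy=189.2676284945979,origin=np.array([0.37880968,-0.05844295,0.94274443]),attitude=[-2.95726516,0.01767437,-1.54725272])
S=dict(fovy=46.99863252485183,cx=251.4870494465156,cy=194.63573084157838,origin=np.array([1.19389116,0.60395435,0.66205984]),attitude=[-2.12826425,-0.00608778,2.39733097])
E
python3 - <<'E'
from h import *
def ca(p): p=np.array(p,float); return p/3.3+[90,110]
def cb(p): p=np.array(p,float); return (p-[396,0])/3.52+[245,115]
np.set_printoptions(precision=4,suppress=True)
def seg(a,b):
    d=b-a; return np.hypot(*d[:2]),np.arctan2(d[1],d[0])
b=cast(T,cb([[564,123],[582,411]]),.110); print("bar",b,b.mean(0),seg(b[1],b[0]))
t=cast(T,cb([[472,152],[640,148],[659,418],[487,428]]),.052);print("tray",t,t.mean(0))
for a,c in((0,1),(1,2),(2,3),(3,0)):print(seg(t[c],t[a]))
c=cast(T,ca([[110,58],[326,80],[274,481],[43,456]]),.086);print("crate",c,c.mean(0))
for a,d in((0,1),(1,2),(2,3),(3,0)):print(seg(c[d],c[a]))
g=cast(T,ca([[102,205],[108,235],[76,365],[80,398]]),.076)
m=c.mean(0);e=c[0]-c[3]+c[1]-c[2];e=e[:2]/np.hypot(*e[:2]);print("yaw",np.arctan2(e[1],e[0]),"gaps",(g[:,:2]-m[:2])@e)
j=cast(T,ca([[150,490]]),.055);k=cast(T,ca([[257,32]]),.038);print("jar",j,"tubA",k,"tubB",cast(T,cb([[577,70]]),.04),"bottle",cast(T,cb([[643,484]]),.085))
E
```

```text
bar [[ 0.6277 -0.1533  0.11  ]
 [ 0.4411 -0.1643  0.11  ]] [ 0.5344 -0.1588  0.11  ] (np.float64(0.18691247523175564), np.float64(0.05915572305893539))
tray [[ 0.623  -0.0961  0.052 ]
 [ 0.628  -0.2124  0.052 ]
 [ 0.4419 -0.2229  0.052 ]
 [ 0.4327 -0.1084  0.052 ]] [ 0.5314 -0.1599  0.052 ]
(np.float64(0.11638463457438214), np.float64(1.614123996132026))
(np.float64(0.18637250384269635), np.float64(0.05644145875193651))
(np.float64(0.11491228741915895), np.float64(-1.4905532006884243))
(np.float64(0.19063941061829487), np.float64(-3.077309669955894))
crate [[0.6832 0.2503 0.086 ]
 [0.6692 0.0916 0.086 ]
 [0.3828 0.113  0.086 ]
 [0.396  0.2731 0.086 ]] [0.5328 0.182  0.086 ]
(np.float64(0.1592540319179917), np.float64(1.482838769640696))
(np.float64(0.28719832775548304), np.float64(-0.07435808684960618))
(np.float64(0.16063886681920744), np.float64(-1.652861616164119))
(np.float64(0.28812934345740776), np.float64(3.062393699988926))
yaw -0.0767824370642686 gaps [ 0.0374  0.016  -0.0786 -0.1012]
jar [[0.3747 0.2067 0.055 ]] tubA [[0.7232 0.1553 0.038 ]] tubB [[ 0.6879 -0.1705  0.04  ]] bottle [[ 0.3975 -0.2061  0.085 ]]
```

Sizes check out: the bar measures 187 mm, the tray 186–191 × 116 mm and the crate 288 × 160 mm. The bar centre is (0.534,-0.159), yaw 0.058. The crate centre is (0.533,0.182), yaw -0.077, with the frame offset ≈ -13 mm. The grasp yaw of 0.058 followed by a +3.005 turn suits the wrist range. Moving over now.

```bash
A='-.138 -.138 0 0 0 0 1;-.138 -.138 0 0 0 0 1'; 
python3 -m inch '-.138 -.138 0 0 0 0 1;-.138 -.138 0 0 0 0 1;-.138 -.138 0 0 0 0 1;-.138 -.138 0 0 0 0 1;-.138 -.138 0 0 0 0 1;-.138 -.138 0 0 0 0 1;-.138 -.138 0 0 0 0 1;-.138 -.138 0 0 0 0 1;-.138 -.138 0 0 0 0 1;-.138 -.138 0 0 0 0 1'
python3 -m inch '-.138 -.138 0 0 0 0 1;-.138 -.138 0 0 0 0 1;-.138 -.138 0 0 0 0 1;-.138 -.138 0 0 0 0 1;-.138 -.138 0 0 0 0 1;-.138 -.138 0 0 0 0 1;-.138 -.138 0 0 0 0 1;-.138 -.138 0 0 0 0 1;-.138 -.138 0 0 0 0 1;-.138 -.138 0 0 0 0 1'
python3 -m inch '0 0 0 0 0 1 1;0 0 0 0 0 1 1;0 0 0 0 0 1 1;0 0 0 0 0 1 1;0 0 0 0 0 1 1;0 0 0 0 0 1 1;0 0 0 0 0 1 1;0 0 0 0 0 1 1;0 0 0 0 0 1 1;0 0 0 0 0 1 1'
python3 - <<'E'
from station import status
print(status.sense()["qpos"])
E
```

```text
time: 1.1
eef_pos: [0.3951, 0.2034, 0.2313]
ee_rot: [-3.142, -0.0, 2.719]
ft_force: [0.8, 1.1, 0.4]
opening: 0.0852
grasp_force: 0.0
time: 2.1
eef_pos: [0.5336, -0.1615, 0.2311]
ee_rot: [-3.142, -0.0, 2.719]
ft_force: [1.6, 1.5, 0.1]
opening: 0.0857
grasp_force: 0.0
time: 3.1
eef_pos: [0.5332, -0.1599, 0.2311]
ee_rot: [-3.141, -0.0, 1.915]
ft_force: [0.2, -0.7, 0.4]
opening: 0.0853
grasp_force: 0.0
[-0.13730743  0.44652199  0.44385878  1.8003032  -0.23048277  0.94645455
  0.74893802]
```

```bash

python3 -m inch '0 0 0 0 0 1 1;0 0 0 0 0 1 1;0 0 0 0 0 1 1;0 0 0 0 0 1 1;0 0 0 0 0 1 1;0 0 0 0 0 1 1;0 0 0 0 0 1 1;0 0 0 0 0 1 1;0 0 0 0 0 1 1;0 0 0 0 0 1 1'
python3 - <<'E'
from station import status
print(status.sense()["qpos"])
E
```

```text
time: 4.1
eef_pos: [0.5332, -0.1598, 0.2311]
ee_rot: [-3.141, 0.0, 1.116]
ft_force: [-0.3, 0.2, 0.2]
opening: 0.0856
grasp_force: 0.0
[-0.27739037  0.48940588  0.65287764  1.80689058 -0.35460086  0.96535961
  0.06892968]
```

```bash

python3 -m inch '0 0 0 0 0 1 1;0 0 0 0 0 1 1;0 0 0 0 0 1 1;0 0 0 0 0 1 1;0 0 0 0 0 1 1;0 0 0 0 0 1 1;0 0 0 0 0 1 1;0 0 0 0 0 1 1;0 0 0 0 0 1 1;0 0 0 0 0 1 1'
python3 -m inch '0 0 .2 0 0 1 1;0 0 .1 0 0 1 1;0 0 .05 0 0 1 1;0 0 0 0 0 .22 1;0 0 0 0 0 0 1'
python3 - <<'E'
from station import status,cams
import cv2
print(status.sense()["qpos"])
i=cams.get_image("scene")["color"][100:240,150:330,::-1]
j=cams.get_image("top")["color"][110:290,230:400,::-1]
cv2.imwrite("pics/g1.png",cv2.hconcat([cv2.resize(i,(400,311)),cv2.resize(j,(294,311))]))
E
```

```text
time: 5.1
eef_pos: [0.5332, -0.1598, 0.2311]
ee_rot: [-3.141, 0.0, 0.316]
ft_force: [-0.2, 0.2, -0.8]
opening: 0.0854
grasp_force: 0.0
time: 5.6
eef_pos: [0.5333, -0.16, 0.1615]
ee_rot: [3.141, 0.0, 0.062]
ft_force: [-0.0, -0.7, 0.2]
opening: 0.0857
grasp_force: 0.0
[-0.38550476  0.6719416   0.85536366  1.87732462 -0.64560369  0.89508919
 -0.72030351]
```

View pics/g1.png

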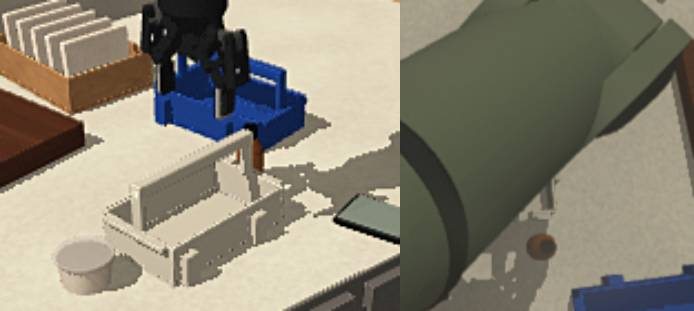

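The gripper is centred over the white bar: in the crop its fingers are at (165,80) and (222,105), and the bar's middle is at (195,170). Descending to grip.

```bash

python3 -m inch '0 0 .1 0 0 0 1;0 0 .1 0 0 0 1;0 0 .1 0 0 0 1;0 0 .085 0 0 0 1;0 0 0 0 0 0 1;0 0 0 0 0 0 1' 60
python3 -m inch '0 0 0 0 0 0 -1;0 0 0 0 0 0 -1;0 0 0 0 0 0 -1;0 0 0 0 0 0 -1;0 0 0 0 0 0 -1;0 0 0 0 0 0 -1;0 0 0 0 0 0 -1;0 0 0 0 0 0 -1' 90
```

```text
time: 6.3
eef_pos: [0.5336, -0.1602, 0.0852]
ee_rot: [3.141, -0.001, 0.062]
ft_force: [1.1, -0.6, 0.4]
opening: 0.0855
grasp_force: 0.0
time: 7.1
eef_pos: [0.5333, -0.1598, 0.0843]
ee_rot: [-3.141, 0.0, 0.061]
ft_force: [-1.7, 2.2, 4.4]
opening: 0.0144
grasp_force: 89.0
```

```bash

python3 -m inch '0 0 -.02 0 0 0 -1;0 0 -.05 0 0 0 -1;0 0 -.09 0 0 0 -1;0 0 -.1 0 0 0 -1;0 0 -.1 0 0 0 -1;0 0 -.1 0 0 0 -1;0 0 -.09 0 0 0 -1;0 0 -.05 0 0 0 -1;0 0 -.02 0 0 0 -1;0 0 0 0 0 0 -1'
python3 - <<'E'
from station import status,cams
import cv2
s=status.sense();print(s["ft_force"],s["moment"],s["qpos"])
cv2.imwrite("pics/s2.png",cams.get_image("scene")["color"][:,:,::-1])
E
```

```text
time: 8.1
eef_pos: [0.5333, -0.1599, 0.2084]
ee_rot: [-3.141, -0.0, 0.061]
ft_force: [0.8, -0.3, -3.7]
opening: 0.0145
grasp_force: 88.2
[ 0.78987165 -0.297096   -3.71201435] [-0.04670623  0.02253799  0.00298188] [-0.42681805  0.6169576   0.91657641  1.83741712 -0.58468677  0.98288859
 -0.76844025]
```

View pics/s2.png

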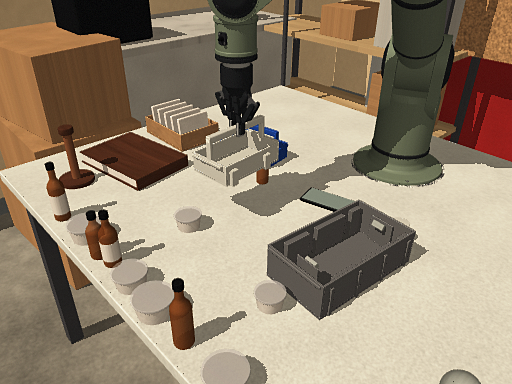

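The caddy is lifted, at about (235,150) in the scene view, and hanging level at about 0.38 kg. The bystanders are where they were. Next is the half turn in place.

```bash

python3 -m inch '0 0 0 0 0 -.4 -1;0 0 0 0 0 -.8 -1;0 0 0 0 0 -1 -1;0 0 0 0 0 -1 -1;0 0 0 0 0 -1 -1;0 0 0 0 0 -1 -1;0 0 0 0 0 -1 -1;0 0 0 0 0 -1 -1;0 0 0 0 0 -1 -1;0 0 0 0 0 -1 -1'
python3 -m inch '0 0 0 0 0 -1 -1;0 0 0 0 0 -1 -1;0 0 0 0 0 -1 -1;0 0 0 0 0 -1 -1;0 0 0 0 0 -1 -1;0 0 0 0 0 -1 -1;0 0 0 0 0 -1 -1;0 0 0 0 0 -1 -1;0 0 0 0 0 -1 -1;0 0 0 0 0 -1 -1'
python3 -m inch '0 0 0 0 0 -1 -1;0 0 0 0 0 -1 -1;0 0 0 0 0 -1 -1;0 0 0 0 0 -1 -1;0 0 0 0 0 -1 -1;0 0 0 0 0 -1 -1;0 0 0 0 0 -1 -1;0 0 0 0 0 -1 -1;0 0 0 0 0 -1 -1;0 0 0 0 0 -1 -1'
python3 -m inch '0 0 0 0 0 -1 -1;0 0 0 0 0 -1 -1;0 0 0 0 0 -1 -1;0 0 0 0 0 -1 -1;0 0 0 0 0 -1 -1;0 0 0 0 0 -1 -1;0 0 0 0 0 -1 -1;0 0 0 0 0 -.8 -1;0 0 0 0 0 -.5 -1;0 0 0 0 0 0 -1'
python3 - <<'E'
from station import status
print(status.sense()["qpos"])
E
```

```text
time: 9.15
eef_pos: [0.533, -0.16, 0.2077]
ee_rot: [-3.141, 0.001, 0.802]
ft_force: [-1.1, 0.4, -3.8]
opening: 0.0142
grasp_force: 88.1
time: 10.15
eef_pos: [0.533, -0.16, 0.2077]
ee_rot: [-3.141, -0.0, 1.602]
ft_force: [-0.3, -0.8, -3.1]
opening: 0.0143
grasp_force: 88.1
time: 11.15
eef_pos: [0.533, -0.16, 0.2077]
ee_rot: [-3.141, -0.001, 2.402]
ft_force: [0.3, 0.6, -2.7]
opening: 0.0142
grasp_force: 88.1
time: 12.15
eef_pos: [0.533, -0.16, 0.2077]
ee_rot: [3.141, -0.001, 3.063]
ft_force: [-0.5, -0.4, -2.8]
opening: 0.0143
grasp_force: 88.1
[ 0.09663318  0.44363429  0.12036229  1.81265117 -0.06651062  0.89001713
  1.73951127]
```

```bash

python3 -m inch '.0224 .09 0 0 0 0 -1;.0224 .16 0 0 0 0 -1;.0224 .2 0 0 0 0 -1;.0224 .2 0 0 0 0 -1;.0224 .2 0 0 0 0 -1;.0224 .2 0 0 0 0 -1;.0224 .2 0 0 0 0 -1;.0224 .2 0 0 0 0 -1;.0224 .16 0 0 0 0 -1;.0224 .09 0 0 0 0 -1'
python3 -m inch '0 0 0 0 0 0 -1;0 0 0 0 0 0 -1'
python3 - <<'E'
from station import status,cams
import cv2
s=status.sense();print(s["ft_force"],s["moment"],s["qpos"],s["eef_pos"])
i=cams.get_image("scene")["color"][:,:,::-1];cv2.imwrite("pics/s3f.png",i)
cv2.imwrite("pics/s3.png",cv2.resize(i[140:340,230:450],None,fx=3,fy=3,interpolation=cv2.INTER_CUBIC))
cv2.imwrite("pics/t3.png",cams.get_image("top")["color"][:,:,::-1])
E
```

```text
time: 13.15
eef_pos: [0.5154, 0.1856, 0.2079]
ee_rot: [3.141, -0.001, 3.063]
ft_force: [-0.5, -1.3, -3.3]
opening: 0.0145
grasp_force: 88.2
time: 13.35
eef_pos: [0.5158, 0.1824, 0.208]
ee_rot: [-3.141, -0.0, 3.061]
ft_force: [-0.1, -0.5, -3.0]
opening: 0.0144
grasp_force: 88.3
[-0.12682062 -0.5045921  -2.99979413] [-0.08648767 -0.03670218  0.023199  ] [-0.48265366  0.42649159  0.04599749  1.83381115 -0.02430332  0.88244581
  1.06518954] [0.51583467 0.18238558 0.20795999]
```

View pics/s3.png

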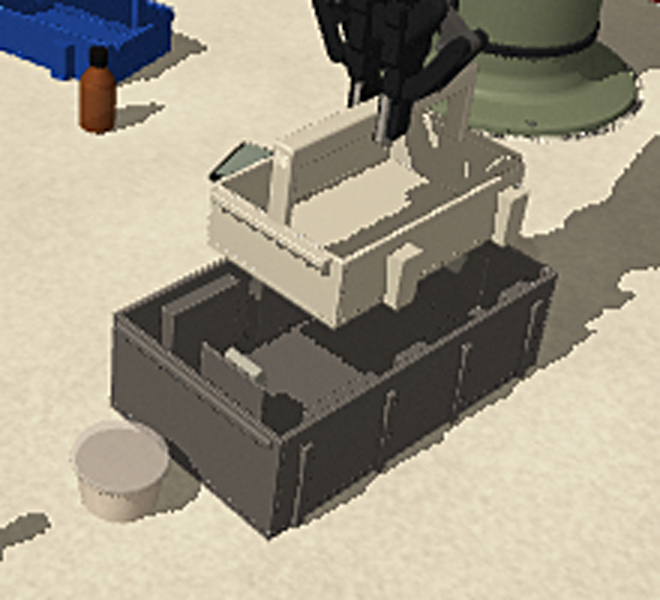

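The caddy hangs over the crate the right way round, with the lug pair at (400,275) in the crop about 40 mm from the middle on the far side. Next is a check of the sideways alignment using the same view.

```bash
python3 - <<'E'
from h import *
np.set_printoptions(precision=4,suppress=True)
f=lambda p:np.array(p,float)/3+[230,140]
r=cast(S,f([[113,315],[285,440],[556,268]]),.086);print("rim",r)
u=cast(S,f([[273,146],[291,155]]),.2337);print("bar end top",u,u.mean(0))
t=cast(S,f([[210,193],[340,265],[522,157]]),.1767);print("tray",t)
C=(r[0]+r[2])/2;e=r[2]-r[1];e=-e[:2]/np.hypot(*e[:2]);n=np.array([-e[1],e[0]])
print("C",C,"yaw",np.arctan2(e[1],e[0]),"size",np.linalg.norm(r[0]-r[1]),np.linalg.norm(r[2]-r[1]))
for p in [u.mean(0),t.mean(0),(t[0]+t[2])/2]: d=p[:2]-C[:2];print(d@e,d@n)
E
```

```text
rim [[0.6748 0.0953 0.086 ]
 [0.6825 0.2546 0.086 ]
 [0.3957 0.2741 0.086 ]]
bar end top [[0.6153 0.1722 0.2337]
 [0.6153 0.1866 0.2337]] [0.6153 0.1794 0.2337]
tray [[0.6169 0.1257 0.1767]
 [0.6179 0.2344 0.1767]
 [0.42   0.2416 0.1767]]
C [0.5352 0.1847 0.086 ] yaw -0.06769758083428265 size 0.1595589509164008 0.2874348172642566
0.08024359805226534 0.00016597810134816733
0.015249218132378266 0.016947791082041485
-0.01668026351618841 -0.002170605908734623
```

Sideways alignment is within about 2 mm, and lengthways the caddy is about 15–17 mm to -x. Lowering to just above the ledges, then slowly.

```bash

python3 -m inch '0 0 .03 0 0 0 -1;0 0 .04 0 0 0 -1;0 0 .04 0 0 0 -1;0 0 .04 0 0 0 -1;0 0 .03 0 0 0 -1;0 0 .02 0 0 0 -1;0 0 .01 0 0 0 -1;0 0 .005 0 0 0 -1;0 0 0 0 0 0 -1'
python3 -m inch '0 0 .005 0 0 0 -1;0 0 .005 0 0 0 -1;0 0 0 0 0 0 -1'
python3 -m inch '0 0 .005 0 0 0 -1;0 0 .005 0 0 0 -1;0 0 0 0 0 0 -1'
```

```text
time: 14.35
eef_pos: [0.5168, 0.1848, 0.1671]
ee_rot: [3.138, 0.003, 3.062]
ft_force: [-6.4, 8.2, 27.8]
opening: 0.0141
grasp_force: 93.7
time: 14.65
eef_pos: [0.5184, 0.1845, 0.1652]
ee_rot: [3.138, 0.006, 3.062]
ft_force: [6.8, 7.6, 18.0]
opening: 0.0146
grasp_force: 92.3
time: 14.95
eef_pos: [0.5194, 0.185, 0.1637]
ee_rot: [3.137, 0.008, 3.062]
ft_force: [10.8, 9.7, 20.2]
opening: 0.0146
grasp_force: 93.4
```

Contact came early, about 6 mm high, and pushes +x and +y. That is probably a lug on the -y rim. Backing off to look.

```bash

python3 -m inch '0 0 -.015 0 0 0 -1;0 0 -.015 0 0 0 -1;0 0 -.015 0 0 0 -1;0 0 -.01 0 0 0 -1;0 0 0 0 0 0 -1;0 0 0 0 0 0 -1'
python3 - <<'E'
from station import status,cams
import cv2
s=status.sense();print(s["ft_force"],s["moment"],s["eef_pos"],s["ee_rot"])
i=cams.get_image("scene")["color"][:,:,::-1];cv2.imwrite("pics/s4f.png",i)
j=cams.get_image("top")["color"][:,:,::-1];cv2.imwrite("pics/t4f.png",j)
a=cv2.resize(i[180:320,255:430],(500,400),interpolation=cv2.INTER_CUBIC);b=cv2.convertScaleAbs(cv2.resize(j[110:270,90:210],(300,400),interpolation=cv2.INTER_CUBIC),alpha=1.5)
cv2.imwrite("pics/s4.png",cv2.hconcat([a,b]))
E
```

```text
time: 15.55
eef_pos: [0.5158, 0.1823, 0.1721]
ee_rot: [-3.141, -0.0, 3.061]
ft_force: [-0.1, 0.9, -2.9]
opening: 0.0141
grasp_force: 89.2
[-0.10516565  0.85475733 -2.92084644] [0.0073778  0.04605951 0.02590736] [0.51579405 0.18226334 0.1720935 ] [-3.14113402e+00 -4.90402217e-04  3.06090086e+00]
```

View pics/s4.png

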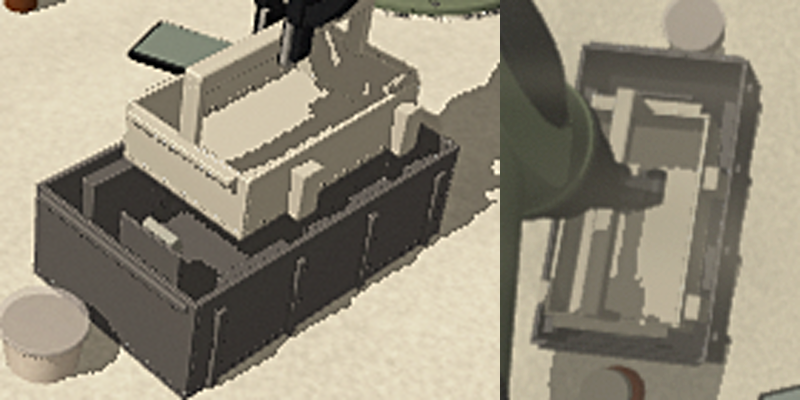

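```bash
python3 - <<'E'
from h import *
import cv2
j=cv2.imread("pics/t4f.png");i=cv2.imread("pics/s4f.png")
a=cv2.convertScaleAbs(cv2.resize(j[120:260,140:210],None,fx=4.2,fy=4.2,interpolation=cv2.INTER_CUBIC),alpha=1.5)
b=cv2.resize(i[175:315,300:430],None,fx=3.8,fy=4.2,interpolation=cv2.INTER_CUBIC)
# expected points drawn: lug outer top corners (+40: 30..50, -75: -85..-65) given tcp & yaw
def proj(I,P):
    f=192/np.tan(np.radians(I["fovy"])/2);q=R.from_euler("xyz",I["attitude"]).inv().apply(np.array(P)-I["origin"]);return np.c_[q[:,0]/q[:,2]*f+I["cx"],q[:,1]/q[:,2]*f+I["cy"]]
L=[[x,s*71,z] for s in(1,-1) for x in(30,50,-85,-65) for z in (0,40)]+[[95,0,110],[-95,0,110]]
th=3.061-np.pi;P=R.from_euler("z",th).apply(np.array(L)/1000)+[.5158,.1823,.1721+.0167-.101]
for q in proj(T,P):cv2.circle(a,tuple(((q-[140,120])*4.2).astype(int)),2,(0,0,255),-1)
for q in proj(S,P):cv2.circle(b,tuple(((q-[300,175])*[3.8,4.2]).astype(int)),2,(0,0,255),-1)
c=cv2.hconcat([a,b]);print(c.shape);cv2.imwrite("pics/z4.png",c)
E
```

```text
(588, 788, 3)
```

View pics/z4.png

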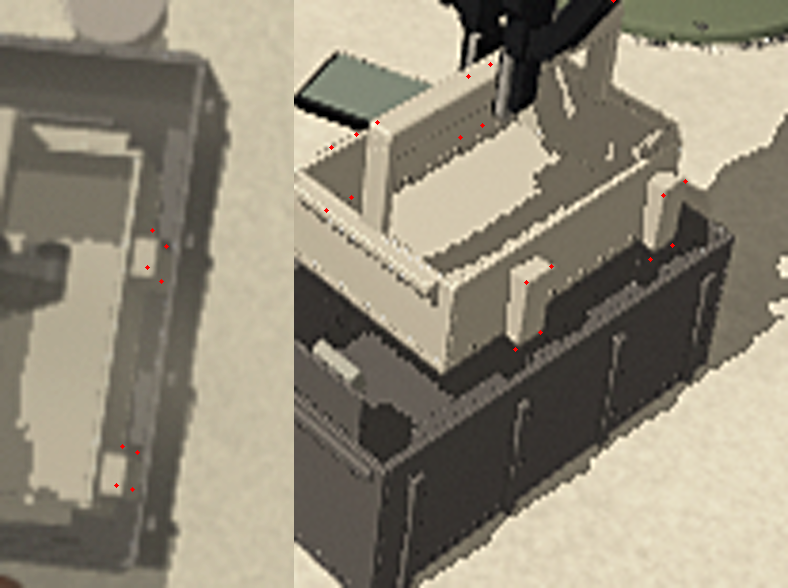

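```bash
python3 - <<'E'
from h import *
np.set_printoptions(precision=4,suppress=True)
zu=.1721+.0167-.101
t=cast(T,np.array([[157,238],[155,276],[128,453],[126,495]])/4.2+[140,120],zu+.04)
s=cast(S,np.array([[520,281],[550,266],[658,193],[684,181]])/np.array([3.8,4.2])+[300-294/3.8,175],zu+.04) if 0 else cast(S,np.array([[520-294,281],[550-294,266],[655-294,193],[681-294,181]])/np.array([3.8,4.2])+[300,175],zu+.04)
def loc(p,c,y):
    return R.from_euler("z",-y).apply(p-np.r_[c,0])[:,:2]
print("top -y lugs in crate(top cam)",loc(t,[.5328,.182],-.0768))
print("scene +y lugs in crate(scene cam)",loc(s,[.5352,.1847],-.0677))
E
```

```text
top -y lugs in crate(top cam) [[ 0.029  -0.0751]
 [ 0.0086 -0.0768]
 [-0.0852 -0.0752]
 [-0.1067 -0.0771]]
scene +y lugs in crate(scene cam) [[ 0.0331  0.0637]
 [ 0.0118  0.0659]
 [-0.0813  0.0638]
 [-0.1015  0.0665]]
```

Measured in the same view as the crate, both cameras put the caddy about 5 mm to -y and about 20 mm to -x (slots near -14 mm). That fits the early rim contact. Correcting, then lowering slowly.

```bash

python3 -m inch '-.004 .006 0 0 0 0 -1;-.004 .007 0 0 0 0 -1;-.004 .007 0 0 0 0 -1;0 .006 0 0 0 0 -1;0 0 0 0 0 0 -1;0 0 .006 0 0 0 -1;0 0 .006 0 0 0 -1;0 0 .006 0 0 0 -1;0 0 .006 0 0 0 -1;0 0 0 0 0 0 -1'
python3 -m inch '0 0 .006 0 0 0 -1;0 0 .006 0 0 0 -1;0 0 .006 0 0 0 -1;0 0 0 0 0 0 -1'
python3 -m inch '0 0 .006 0 0 0 -1;0 0 .006 0 0 0 -1;0 0 0 0 0 0 -1'
python3 -m inch '0 0 .005 0 0 0 -1;0 0 0 0 0 0 -1'
```

```text
time: 16.65
eef_pos: [0.5187, 0.1875, 0.1673]
ee_rot: [-3.141, -0.0, 3.061]
ft_force: [0.2, 1.1, -2.9]
opening: 0.0145
grasp_force: 89.2
time: 17.05
eef_pos: [0.5187, 0.1875, 0.1637]
ee_rot: [-3.141, -0.0, 3.061]
ft_force: [-0.3, -0.7, -2.6]
opening: 0.0146
grasp_force: 89.2
time: 17.35
eef_pos: [0.5189, 0.1873, 0.1616]
ee_rot: [-3.141, 0.0, 3.061]
ft_force: [-1.3, -2.0, 3.2]
opening: 0.0143
grasp_force: 90.0
time: 17.55
eef_pos: [0.5189, 0.1869, 0.1611]
ee_rot: [-3.141, 0.0, 3.061]
ft_force: [-5.3, -6.3, 13.7]
opening: 0.0145
grasp_force: 91.4
```

Ledge contact is at the expected height (TCP 0.161). Lighten, then feel towards +x.

```bash

python3 -m inch '0 0 -.003 0 0 0 -1;-.005 0 0 0 0 0 -1;0 0 0 0 0 0 -1'
python3 -m inch '-.005 0 0 0 0 0 -1;-.005 0 0 0 0 0 -1;0 0 0 0 0 0 -1'
python3 -m inch '-.005 0 0 0 0 0 -1;-.005 0 0 0 0 0 -1;0 0 0 0 0 0 -1'
```

```text
time: 17.85
eef_pos: [0.5198, 0.1873, 0.1615]
ee_rot: [-3.141, -0.0, 3.061]
ft_force: [-3.9, -3.3, 7.6]
opening: 0.0142
grasp_force: 90.6
time: 18.15
eef_pos: [0.5221, 0.1874, 0.1612]
ee_rot: [3.141, 0.001, 3.061]
ft_force: [0.6, -1.5, -1.8]
opening: 0.0143
grasp_force: 89.4
time: 18.45
eef_pos: [0.5238, 0.1871, 0.1609]
ee_rot: [-3.141, -0.0, 3.061]
ft_force: [-0.6, 0.1, -2.6]
opening: 0.0147
grasp_force: 89.2
```

```bash

python3 -m inch '0 0 .005 0 0 0 -1;0 0 .005 0 0 0 -1;0 0 0 0 0 0 -1'
python3 -m inch '0 0 .005 0 0 0 -1;0 0 .005 0 0 0 -1;0 0 0 0 0 0 -1'
```

```text
time: 18.75
eef_pos: [0.5238, 0.1872, 0.1589]
ee_rot: [-3.142, -0.0, 3.061]
ft_force: [0.4, 0.2, -3.0]
opening: 0.0143
grasp_force: 89.1
time: 19.05
eef_pos: [0.5238, 0.1872, 0.157]
ee_rot: [-3.142, -0.0, 3.061]
ft_force: [0.6, 0.6, -3.7]
opening: 0.0144
grasp_force: 89.1
```

The lugs are in the slots with no side load. Continuing down under 15 mm/s.

```bash

python3 -m inch '0 0 .007 0 0 0 -1;0 0 .007 0 0 0 -1;0 0 .007 0 0 0 -1;0 0 .007 0 0 0 -1;0 0 .007 0 0 0 -1;0 0 .007 0 0 0 -1'
python3 -m inch '0 0 .007 0 0 0 -1;0 0 .007 0 0 0 -1;0 0 .007 0 0 0 -1;0 0 .007 0 0 0 -1;0 0 .007 0 0 0 -1;0 0 .007 0 0 0 -1;0 0 .007 0 0 0 -1;0 0 .007 0 0 0 -1'
python3 -m inch '0 0 .007 0 0 0 -1;0 0 .007 0 0 0 -1;0 0 .007 0 0 0 -1;0 0 .007 0 0 0 -1;0 0 .007 0 0 0 -1;0 0 .007 0 0 0 -1;0 0 .007 0 0 0 -1;0 0 .007 0 0 0 -1;0 0 .007 0 0 0 -1;0 0 .007 0 0 0 -1'
```

```text
time: 19.65
eef_pos: [0.5238, 0.1872, 0.1486]
ee_rot: [-3.142, -0.0, 3.061]
ft_force: [0.6, -0.5, -3.4]
opening: 0.0145
grasp_force: 89.2
time: 20.45
eef_pos: [0.5238, 0.1872, 0.1374]
ee_rot: [-3.142, -0.0, 3.061]
ft_force: [1.1, 0.1, -2.5]
opening: 0.0145
grasp_force: 89.2
time: 21.45
eef_pos: [0.5238, 0.1871, 0.1234]
ee_rot: [-3.142, -0.0, 3.061]
ft_force: [0.8, 0.1, -2.7]
opening: 0.0146
grasp_force: 89.1
```

```bash

python3 -m inch '0 0 .007 0 0 0 -1;0 0 .007 0 0 0 -1;0 0 .007 0 0 0 -1;0 0 .007 0 0 0 -1;0 0 .007 0 0 0 -1;0 0 .007 0 0 0 -1;0 0 .007 0 0 0 -1;0 0 .007 0 0 0 -1;0 0 .007 0 0 0 -1;0 0 .007 0 0 0 -1'
python3 -m inch '0 0 .005 0 0 0 -1;0 0 .005 0 0 0 -1;0 0 .005 0 0 0 -1;0 0 .005 0 0 0 -1;0 0 .005 0 0 0 -1'
python3 -m inch '0 0 .005 0 0 0 -1;0 0 .005 0 0 0 -1;0 0 .005 0 0 0 -1;0 0 .005 0 0 0 -1'
```

```text
time: 22.45
eef_pos: [0.5238, 0.1871, 0.1094]
ee_rot: [-3.142, 0.0, 3.061]
ft_force: [-0.0, -0.1, -2.5]
opening: 0.0144
grasp_force: 89.2
time: 22.95
eef_pos: [0.5237, 0.1872, 0.1045]
ee_rot: [3.142, -0.0, 3.061]
ft_force: [-2.6, -0.1, 2.2]
opening: 0.0145
grasp_force: 89.8
time: 23.35
eef_pos: [0.5242, 0.1873, 0.1007]
ee_rot: [3.141, 0.001, 3.061]
ft_force: [0.3, -1.0, 3.7]
opening: 0.0146
grasp_force: 90.2
```

```bash

python3 -m inch '0 0 .005 0 0 0 -1;0 0 .005 0 0 0 -1;0 0 .005 0 0 0 -1;0 0 .005 0 0 0 -1'
python3 -m inch '0 0 .005 0 0 0 -1;0 0 .005 0 0 0 -1;0 0 .005 0 0 0 -1'
python3 -m inch '0 0 .005 0 0 0 -1;0 0 .005 0 0 0 -1;0 0 0 0 0 0 -1'
python3 -m inch '0 0 .005 0 0 0 -1;0 0 .005 0 0 0 -1;0 0 0 0 0 0 -1'
```

```text
time: 23.75
eef_pos: [0.5242, 0.1872, 0.0966]
ee_rot: [3.141, 0.001, 3.061]
ft_force: [2.2, -0.7, 5.5]
opening: 0.0145
grasp_force: 90.4
time: 24.05
eef_pos: [0.5239, 0.1871, 0.0933]
ee_rot: [-3.142, 0.0, 3.061]
ft_force: [3.9, 0.4, -0.7]
opening: 0.0148
grasp_force: 89.5
time: 24.35
eef_pos: [0.5236, 0.187, 0.0914]
ee_rot: [-3.141, -0.0, 3.061]
ft_force: [1.2, -1.3, 2.2]
opening: 0.0146
grasp_force: 89.8
time: 24.65
eef_pos: [0.5231, 0.1867, 0.0896]
ee_rot: [-3.141, -0.001, 3.061]
ft_force: [-5.1, -4.9, 11.2]
opening: 0.0142
grasp_force: 90.8
```

The catches have snapped and the floor contact is at TCP ≈0.0895, matching home. One more light press, then relieve the load and open.

```bash

python3 -m inch '0 0 .004 0 0 0 -1;0 0 0 0 0 0 -1'
python3 -m inch '0 0 -.006 0 0 0 -1;0 0 0 0 0 0 0;0 0 0 0 0 0 0;0 0 0 0 0 0 1;0 0 0 0 0 0 1;0 0 0 0 0 0 1;0 0 0 0 0 0 1'
python3 -m inch '0 0 -.02 0 0 0 1;0 0 -.05 0 0 0 1;0 0 -.1 0 0 0 1;0 0 -.1 0 0 0 1;0 0 -.1 0 0 0 1;0 0 -.1 0 0 0 1;0 0 -.1 0 0 0 1;0 0 -.05 0 0 0 1;0 0 0 0 0 0 1'
python3 - <<'E'
from station import cams
import cv2
i=cams.get_image("scene")["color"][:,:,::-1];j=cams.get_image("top")["color"][:,:,::-1]
cv2.imwrite("pics/e.png",cv2.hconcat([cv2.resize(i[160:340,150:440],(500,310)),cv2.resize(j[110:290,90:240],(258,310))]))
E
```

```text
time: 24.85
eef_pos: [0.5229, 0.1865, 0.0889]
ee_rot: [-3.141, -0.002, 3.061]
ft_force: [-7.0, -5.5, 16.0]
opening: 0.0145
grasp_force: 91.9
time: 25.55
eef_pos: [0.5238, 0.1871, 0.0899]
ee_rot: [-3.142, -0.0, 3.061]
ft_force: [-0.9, 0.3, 0.6]
opening: 0.0856
grasp_force: 0.0
time: 26.45
eef_pos: [0.5243, 0.1873, 0.2154]
ee_rot: [3.14, 0.002, 3.061]
ft_force: [0.3, -0.0, 0.3]
opening: 0.0855
grasp_force: 0.0
```

View pics/e.png

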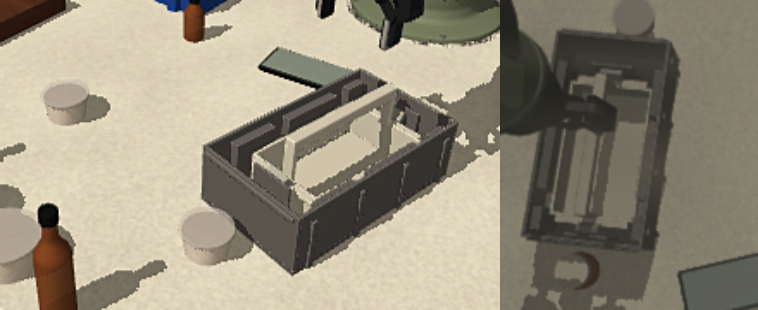

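The caddy sits level and deep in the crate, with its bar from (290,145) to (390,95) in the left crop. The gripper is clear, and the tubs, jar and bottle have not moved. Handing in.

```bash
python3 -c "
from station import job
print(job.hand_in())"
```

```text
the job is handed in; nothing more can be done
None
```

I handed the job in with the white caddy turned, pressed past the catches and released on the crate floor; the tubs, bottle and jar look unmoved in the last picture, and no verdict came back.

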